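Check a block heel on the bar gauge and in the guarded height gauge

ROBOT

A 7-joint arm with a two-finger parallel gripper is mounted at the origin on the work surface. World frame = base frame: x ahead of the robot, y to its left, z up, the work surface at z = 0. Lengths are in m, angles in rad, forces in N, time in s.
With the tool pointing down it reaches from about 0.35 to 0.9 m from the base axis. Payload 8.1 kg.
Tool frame: the origin (TCP) lies between the finger pads; the fingertips stand 22 mm ahead of it and the grasp point (between the pads) lies 3 mm ahead of it (arm.tip_reach is the distance from the TCP to the fingertips, in m); z points along the fingers, y is the line along which they close (so a half turn about z gives the same grasp; the last joint's range is limited). The gripper opens to 92 mm and grips with 3 to 60 N. Pads are 19 mm wide; open, the fingers measure 130 mm over their backs; the gripper's body (75 mm by 190 mm) begins 47 mm behind the grasp point.
Start: joints at [1.192, 0.434, 0.025, 1.573, -0.012, 1.134, -0.075], TCP at [0.17, -0.601, 0.249] pointing down, gripper open.
Joint ranges: [-2.62, 2.62], [-0.44, 2.09], [-1.27, 1.32], [0.08, 2.57], [-1.32, 4.46], [0.12, 2], [-2.74, 2.74]. Speed limits (rad/s): [2.22, 2.22, 3.01, 3.01, 3.14, 3.14, 3.14].

INTERFACE

Orientations are given as a rotation vector (axis times angle).
In Python, from cell import telemetry, vision, job, arm gives the robot as it stands. The module is installed in compiled form; this text tells all that it offers.
- The arm moves only by the shell command python3 -m creep 'ROWS' [FORCE]. ROWS is text: rows parted by semicolons, each of 7 numbers parted by spaces: the finger opening in cm, from 0 to 9.18, then the shift along the tool's x, y, z in cm, then the turn, a rotation vector about the tool's x, y, z in degrees. A call has 1 to 5 rows; each row is the pose to reach, as a shift and turn from the pose commanded when the call began, along the tool's axes at that moment; what a row does not reach only later rows make up. A row lasts 1/8 s, in which the tool goes at most 62.5 mm and 10.7 degrees, less where a joint would pass 70% of its speed; a pose out of reach is approached as far as the arm can. A call with a gripper value outside its range is refused whole. The fingers move at their own pace and stop on an object; FORCE is the grip in N (left out, the last holds). Time passes only in rows, so rows that repeat a pose let the fingers close. It gives the time, the measured TCP pose, the force, the opening and the grip force at its end, in the units of the state.
- telemetry.observe(): the state, without advancing time (a new reading comes with each control period).
- vision.get_image(name): name is "scene" or "side" or "wrist"; returns the picture (400x640x3 uint8, red, green, blue); there is no depth.
- vision.camera_info(name): a dict with "fov_y" (degrees; the focal length in pixels is half the picture's height over the tangent of half this angle, whatever the lens; pixels are square), "cx", "cy" (the principal point, pixels), "extrinsics" (4x4, takes a point from camera to world coordinates). Camera axes: x right, y down, z forward; pixel columns grow to the right and rows downward; lengths in m; the calibration is good to about 2 mm. A picture is of the moment at which its call begins: read the wrist's pose just before it. camera_info takes no time and is no camera call; for the wrist camera it gives the pose at the moment of the call.
- job.sign_off(): hands the job in; it is judged then, once.
The state is a dict: "clock": time; "joints": joint angles; "dq": joint speeds; "joint_efforts": joint torques, N m; "position": TCP position; "ee_rot": TCP orientation; "force": force on the tool from outside, world axes, zero at the start; "ft_torque": the same for the moment, N m; "width": opening from 0.0 (shut) to 1.0 (fully open); "gripper_force": force on a finger pad.
Only numpy, scipy, OpenCV 4.12 (cv2) and the standard library are available. Lean on these libraries where they do the work, as an engineer would, in place of code of your own. Each camera call takes 0.05 s, during which the arm holds its last target. There are 200 camera calls.

TASK

Pick up the white block heel and check it: keeping it upright, push one broad side of its narrow lower part squarely against the steel bar of the blue gauge so that the bar gives by about half a centimetre, then turn the heel a quarter turn and push a narrow side against the bar the same way. Then pass it tip first through the window in the yellow guard, press the red spring plate inside down by about a centimetre, and finish while still gripping the heel and holding it there. Leave the tape roll, the bottle and the grey shoe where they are.

Things in the scene. Friction and masses are not known exactly. Their poses are not given: they have to be found in the camera images.
- heel: Loose white block heel, black rubber tip, 0.13 kg, 80 mm tall, standing on its tip. Origin: centre of the tip's underside; z up. Shaft 40 (x) x 28 (y) mm from 6 to 40 mm up, tapering to 34 x 22 at the tip; flare 40 to 48 mm; striped seat block, to grip, 54 (x) x 42 (y) mm, from 48 to 80 mm. Broad (40 mm) sides face +y and -y, narrow (28 mm) ones +x and -x; either of a pair will do.
- bar_face (a point): Centre of the front face of the blue gauge's steel bar, 38 mm above the bench; moves with the bar. x: level, into the face, the way it is pushed; z up. Bar 80 mm wide (y), 22 high, 12 thick. The 10 mm high base reaches 5 mm in front of the face; a 50 mm high backstop, the gauge's highest part, stands 59 mm behind the face. The bench in front (-x) is free.
- gauge_bar (a joint): How far the gauge bar is pushed in along +x of bar_face, m: 0 at rest, 0.012 at its stop. Spring: about 0.5 N to start, 250 N/m; it comes back by itself.
- window (a point): Centre of the window in the guard's yellow top plate, at its upper surface, 72 mm above the bench; z up. Window 42 (x) x 30 (y) mm, 2 mm larger than the heel's shaft each way; plate 130 x 110 x 8 mm. The heel goes in tip down, its x along the window's x, either way round. Inside, the red spring plate lies 22 mm below the upper surface when up. Sides of clear plastic.
- spring_plate (a joint): How far the red spring plate in the guard is pressed down, m: 0 up, 0.016 at its lower stop. Spring: about 4 N to start, 400 N/m (about 8 N at 0.010); it comes back by itself and the heel's weight alone does not press it down.
- tape_roll: Bystander: yellow tape roll lying flat, 96 mm outside diameter, 24 mm high, loose. Origin at the centre of its underside.
- bottle: Bystander: clear bottle with a red cap, 60 mm diameter, 170 mm tall, standing loose. Origin at the centre of its underside.
- shoe: Bystander: grey lace-up shoe with a white sole, 280 mm long along its x (toe at +x), 96 mm wide, 98 mm high, loose. Origin at the centre of its underside.
There are look-alikes about, which are no part of the job. There is more than one size of the heel; the one meant has the size given above.

How it is judged:
By the outcome, as a careful person would: the job done as asked, in the order asked, and still so for the second after the job is handed in, while the arm keeps its last pose, push and grip.
It also fails if it takes over 64 s, if anything falls off the work surface, if the arm or the gripper's body presses on something with over 40 N, if the wrist force passes 120 N, or if a joint passes its speed limit or range.

## Working session

There is one attempt and no reset: what is moved stays moved. The work goes in short steps, Python scripts to look and compute and a shell command to move; the robot and the scene stay as the last step left them, time stands still between calls to the robot, and variables do not carry over. Pictures are saved under pics/ and viewed, at most 10 in all, crops included, and the job is handed in when it is done.

```bash
mkdir -p pics; cat > h.py <<'E'
import numpy as np,cv2
from scipy.spatial.transform import Rotation as R
from cell import telemetry,vision,job,arm
def snap(n,f):
    cv2.imwrite('pics/'+f+'.png',cv2.cvtColor(vision.get_image(n),cv2.COLOR_RGB2BGR))
def cam(n):
    i=vision.camera_info(n); f=200/np.tan(np.radians(i['fov_y'])/2); return i,f,np.array(i['extrinsics'])
def unproj(n,u,v,z,c=None):
    i,f,T=c or cam(n); d=T[:3,:3]@np.array([(u-i['cx'])/f,(v-i['cy'])/f,1]); o=T[:3,3]
    return o+d*(z-o[2])/d[2]
def proj(n,P,c=None):
    i,f,T=c or cam(n); p=(np.atleast_2d(P)-T[:3,3])@T[:3,:3]; return p[:,:2]/p[:,2:]*f+[i['cx'],i['cy']]
def crop(src,f,x0,y0,x1,y1,k):
    im=cv2.imread('pics/'+src+'.png')[y0:y1,x0:x1]; cv2.imwrite('pics/'+f+'.png',cv2.resize(im,None,fx=k,fy=k,interpolation=cv2.INTER_CUBIC))
E
python3 - <<'E'
from h import *
for n in('scene','side','wrist'): 
    snap(n,n+'0'); i,f,T=cam(n); print(n,i['fov_y'],i['cx'],i['cy'],np.round(T,3).tolist())
s=telemetry.observe();print({k:np.round(v,3).tolist() for k,v in s.items()})
E
```

```text
scene 47.50253988386794 326.0684076473574 200.2876560933203 [[-0.135, 0.688, -0.713, 1.305], [0.991, 0.107, -0.085, 0.071], [0.018, -0.718, -0.696, 0.745], [0.0, 0.0, 0.0, 1.0]]
side 54.29335210820255 320.02663835681875 193.8646382138229 [[0.712, -0.478, 0.515, 0.165], [-0.702, -0.5, 0.507, -0.401], [0.015, -0.722, -0.691, 0.628], [0.0, 0.0, 0.0, 1.0]]
wrist 63.1359646059047 322.19481705386204 198.978202038725 [[0.273, -0.931, -0.242, 0.235], [-0.962, -0.265, -0.067, -0.582], [-0.001, 0.251, -0.968, 0.386], [0.0, 0.0, 0.0, 1.0]]
{'clock': 0.15, 'joints': [1.192, 0.435, 0.025, 1.574, -0.012, 1.134, -0.075], 'dq': [-0.001, -0.0, -0.002, -0.003, 0.0, -0.001, -0.001], 'joint_efforts': [0.002, -66.826, 0.986, -31.47, -0.06, 0.039, 0.0], 'position': [0.17, -0.601, 0.248], 'ee_rot': [-3.111, -0.432, 0.0], 'force': [-0.017, -0.142, 0.597], 'ft_torque': [0.073, 0.017, 0.034], 'gripper_force': 0.0, 'width': 1.0}
```

View pics/scene0.png

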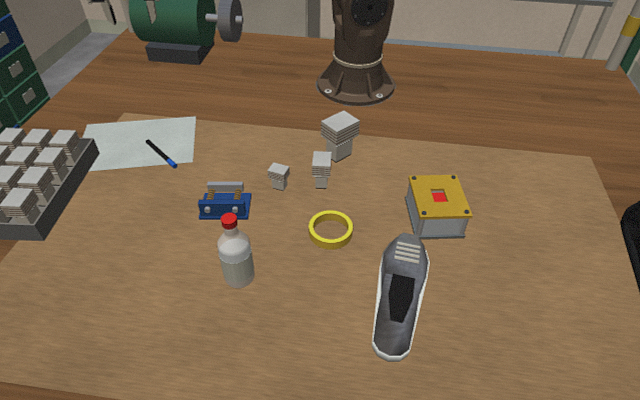

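View pics/side0.png

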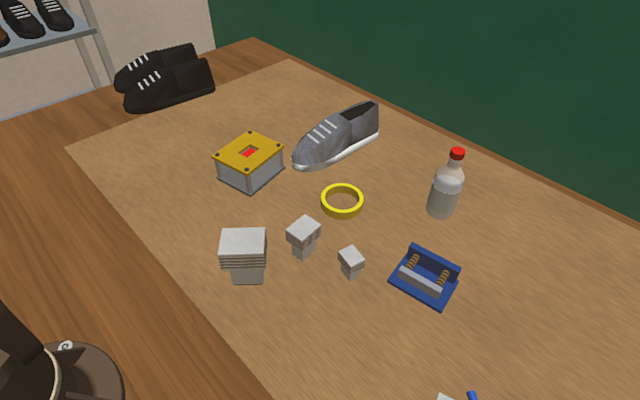

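Three candidate heels: large at scene (340,135), medium at (321,170) and small at (279,177). I'll measure them on enlarged crops.

```bash
python3 - <<'E'
from h import *
crop('scene0','c1',190,100,370,230,4)
crop('side0','c2',210,200,470,320,3)
a=cv2.imread('pics/c1.png');b=cv2.imread('pics/c2.png')
b=cv2.resize(b,(780,360)); cv2.imwrite('pics/c2.png',b)
E
```

```text
(no output)
```

View pics/c1.png

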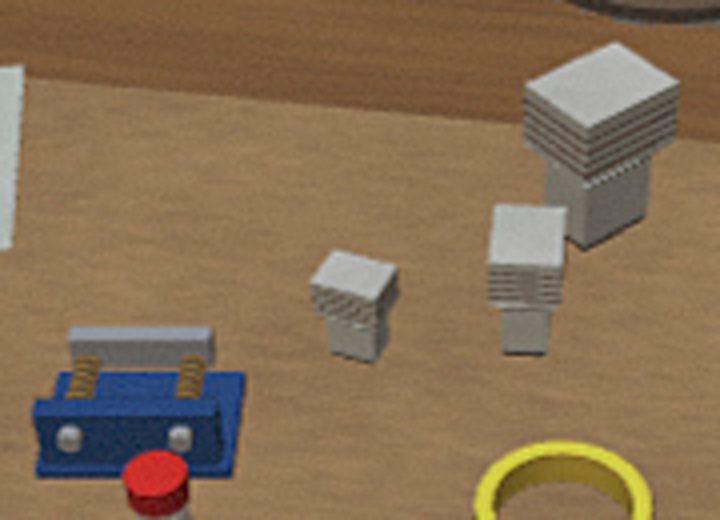

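View pics/c2.png

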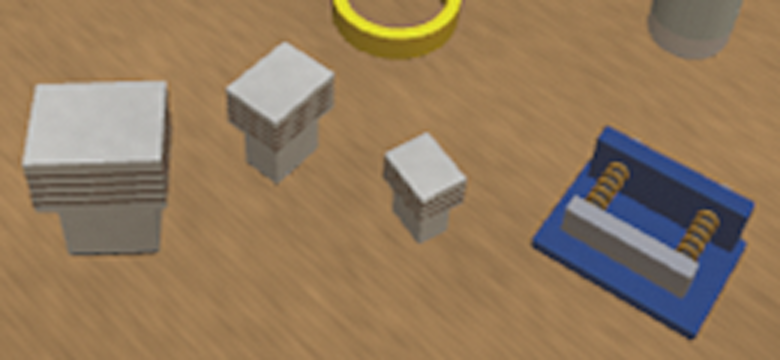

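The medium heel should be the one meant; I'll confirm it numerically by fitting a model. I'm also cropping the gauge and guard from both views.

```bash
cat > fit.py <<'E'
from h import *
from scipy.optimize import least_squares
S=lambda L:[(190+u/4,100+v/4) for u,v in L]
D=lambda L:[(210+u/3,200+v/3) for u,v in L]
C={n:cam(n) for n in('scene','side')}
H={'med':(S([(495,206),(566,208),(566,266),(488,263)]),D([(280,122),(228,92),(285,42),(333,74)])),
'small':(S([(337,252),(398,268),(380,300),(316,282)]),D([(430,203),(384,155),(427,133),(466,182)])),
'large':(S([(614,43),(679,82),(588,126),(525,85)]),D([(164,163),(25,162),(38,84),(166,82)]))}
for k,(a,b) in H.items():
    best=None
    b0=np.array(b)
    for sh in range(4):
      for yaw0 in (0,.8,1.6,2.4):
        a_=np.array(a)
        def model(p):
            c,s=np.cos(p[2]),np.sin(p[2]); q=np.array([(1,1),(-1,1),(-1,-1),(1,-1)])*[.027,.021]*p[3]
            return np.c_[p[0]+c*q[:,0]-s*q[:,1],p[1]+s*q[:,0]+c*q[:,1],np.full(4,.08*p[3])]
        def r(p):
            P=model(p); e=[]
            for n,o in(('scene',a_),('side',b0)):
                d=np.linalg.norm(proj(n,P,C[n])[:,None]-o[None],axis=2)
                from scipy.optimize import linear_sum_assignment as la
                i,j=la(d); e.append((proj(n,P,C[n])-o[j]).ravel())
            return np.concatenate(e)
        x0=unproj('scene',*a_.mean(0),.08,C['scene'])
        s=least_squares(r,[x0[0],x0[1],yaw0,1.])
        if best is None or s.cost<best.cost: best=s
    print(k,np.round(best.x,4),'yaw deg',np.degrees(best.x[2]),'rms',np.sqrt(best.cost*2/16))
E
python3 fit.py; python3 - <<'E'
from h import *
t=[]
for n,x,y in(('side0',385,240),('scene0',190,165),('side0',205,125),('scene0',400,170)):
    im=cv2.imread('pics/'+n+'.png')[y:y+74,x:x+98]; t.append(cv2.resize(im,None,fx=4,fy=4,interpolation=cv2.INTER_CUBIC))
cv2.imwrite('pics/c3.png',np.vstack([np.hstack(t[:2]),np.hstack(t[2:])]))
E
```

```text
med [ 0.4882 -0.0398  0.1137  0.9814] yaw deg 6.511799451692646 rms 0.7540284894989367
small [ 0.5159 -0.1375  1.3831  0.7334] yaw deg 79.24572709985071 rms 1.1239223922842
large [ 0.3745 -0.0111 -0.73    1.3784] yaw deg -41.82378388538431 rms 0.6982029377559813
```

View pics/c3.png

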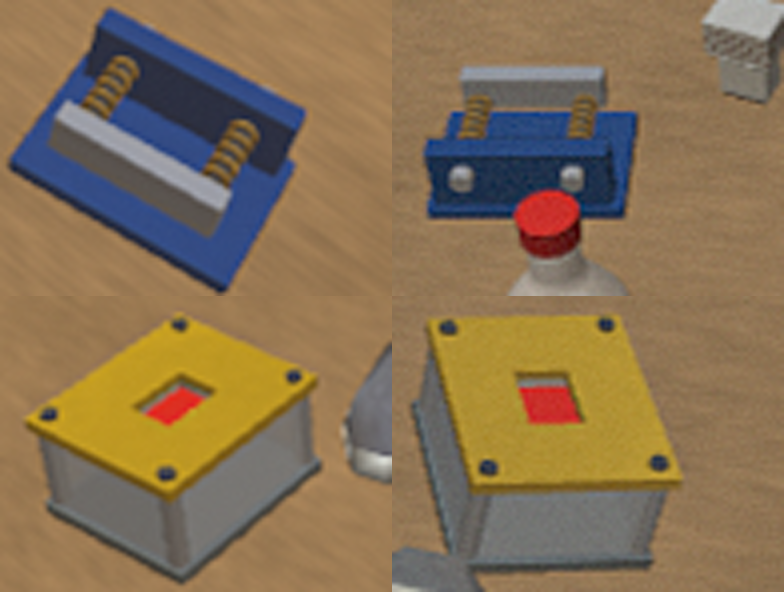

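```bash
cat > fit2.py <<'E'
from h import *
from scipy.optimize import least_squares,linear_sum_assignment as la
C={n:cam(n) for n in('scene','side')}
def rect(obs,dx,dy,z,name):
    for use in (['scene'],['side'],['scene','side']):
        best=None
        for y0 in np.radians(range(-90,90,30)):
            def r(p):
                c,s=np.cos(p[2]),np.sin(p[2]); q=np.array([(1,1),(-1,1),(-1,-1),(1,-1)])*[dx/2,dy/2]
                P=np.c_[p[0]+c*q[:,0]-s*q[:,1],p[1]+s*q[:,0]+c*q[:,1],np.full(4,z)]
                e=[]
                for n in use:
                    pp=proj(n,P,C[n]); o=np.array(obs[n]); i,j=la(np.linalg.norm(pp[:,None]-o[None],axis=2)); e.append((pp-o[j]).ravel())
                return np.concatenate(e)
            n=use[0]; x0=unproj(n,*np.mean(obs[n],0),z,C[n])
            s=least_squares(r,[x0[0],x0[1],y0])
            if best is None or s.cost<best.cost: best=s
        print(name,use,np.round(best.x[:2],4),'yaw',round(np.degrees(best.x[2]),1),'rms px',round(np.sqrt(2*best.cost/len(best.fun)),2))
t=lambda ox,oy,L:[(ox+u/4,oy+v/4) for u,v in L]
rect({'side':t(385,240,[(67,102),(52,120),(222,207),(230,187)]),'scene':t(190,165,[(69,68),(214,68),(71,80),(214,80)])},.012,.08,.049,'bar')
rect({'side':t(205,125,[(180,20),(318,84),(168,192),(27,126)]),'scene':t(400,170,[(38,24),(226,22),(289,182),(82,188)])},.13,.11,.072,'plate')
rect({'side':t(205,125,[(181,80),(215,97),(172,131),(135,112)]),'scene':t(400,170,[(124,78),(178,78),(192,128),(136,128)])},.042,.03,.072,'window')
S=lambda L:[(190+u/4,100+v/4) for u,v in L]
D=lambda L:[(210+u/3,200+v/3) for u,v in L]
rect({'scene':S([(495,206),(566,208),(566,266),(488,263)]),'side':D([(280,122),(228,92),(285,42),(333,74)])},.054,.042,.08,'heel')
E
python3 fit2.py
```

```text
bar ['scene'] [ 0.573  -0.2472] yaw 9.7 rms px 0.46
bar ['side'] [ 0.5722 -0.2509] yaw 11.3 rms px 0.39
bar ['scene', 'side'] [ 0.5723 -0.2496] yaw 10.7 rms px 0.77
plate ['scene'] [0.5614 0.2296] yaw 10.5 rms px 0.44
plate ['side'] [0.561  0.2248] yaw 10.5 rms px 0.68
plate ['scene', 'side'] [0.5621 0.2282] yaw 10.5 rms px 0.83
window ['scene'] [0.5636 0.2294] yaw 7.4 rms px 0.32
window ['side'] [0.56   0.2223] yaw 11.6 rms px 0.58
window ['scene', 'side'] [0.5628 0.2276] yaw 9.2 rms px 1.06
heel ['scene'] [ 0.4883 -0.0376] yaw 6.0 rms px 0.29
heel ['side'] [ 0.4877 -0.0424] yaw 6.8 rms px 0.49
heel ['scene', 'side'] [ 0.4882 -0.0402] yaw 6.6 rms px 0.85
```

Medium heel: scale 0.98, so 80 mm tall. The others come out at 0.73 and 1.38, so the medium one is meant: side crop c2 (280,90), centred at (0.488,-0.040). Next I'll locate the bottle and work out the approach.

```bash
cat >> h.py <<'E'
def go(x,y,z,yaw,tilt=True):
    """rows values: shift cm in tool axes, rotvec deg, to reach TCP xyz pointing down with tool-x at yaw (deg)"""
    s=telemetry.observe(); R0=R.from_rotvec(s['ee_rot']); p=np.array(s['position'])
    Rt=R.from_euler('z',yaw,degrees=True)*R.from_euler('x',180,degrees=True)
    d=R0.inv().apply(np.array([x,y,z])-p)*100; w=np.degrees((R0.inv()*Rt).as_rotvec())
    print('shift',np.round(d,2),'turn',np.round(w,2),'dist mm',round(np.linalg.norm(d)*10,1))
def st():
    s=telemetry.observe(); r=R.from_rotvec(s['ee_rot']).as_matrix()
    print('t',round(s['clock'],2),'pos',np.round(s['position'],4),'yaw',round(np.degrees(np.arctan2(r[1,0],r[0,0])),2),'tiltz',np.round(r[:,2],4),'F',np.round(s['force'],2),'T',np.round(s['ft_torque'],3),'w',round(s['width'],4),'gf',round(s['gripper_force'],1),'j7',round(s['joints'][6],2))
E
python3 - <<'E'
from h import *
print(unproj('scene',230,220,.17),unproj('side',457,153,.165),unproj('side',441,207,0),unproj('scene',238,272,0))
st();go(.488,-.04,.25,6.6)
E
```

```text
[ 0.79028423 -0.15680276  0.17      ] [ 0.78213028 -0.16375414  0.165     ] [ 0.79966035 -0.16032555  0.        ] [ 0.77510298 -0.16719779  0.        ]
t 0.15 pos [ 0.17   -0.6011  0.2482] yaw 15.8 tiltz [-4.0e-04  1.1e-03 -1.0e+00] F [-0.02 -0.14  0.6 ] T [0.073 0.017 0.034] w 1.0002 gf 0.0 j7 -0.08
shift [ 45.87 -45.33  -0.14] turn [-0.06  0.01  9.2 ] dist mm 644.9
```

```bash
python3 -m creep '6.5 4.5 -4.5 0 0 0 3; 6.5 9 -9 0 0 0 5; 6.5 13.5 -13.5 0 0 0 7; 6.5 18 -18 0 0 0 9.2; 6.5 22 -22 0 0 0 9.2'; python3 -c "
from h import *
st();go(.488,-.04,.25,6.6)"
```

```text
clock: 0.78
position: [0.3226, -0.3278, 0.2488]
ee_rot: [3.136, 0.18, 0.0]
force: [0.7, 0.1, 0.3]
width: 0.706
gripper_force: 0.0
t 0.78 pos [ 0.3226 -0.3278  0.2488] yaw 6.57 tiltz [ 2.e-04 -2.e-04 -1.e+00] F [0.71 0.11 0.35] T [ 0.01  -0.054 -0.018] w 0.7063 gf 0.0 j7 -0.8
shift [ 19.72 -26.7   -0.13] turn [ 0.01 -0.01 -0.03] dist mm 331.9
```

```bash
python3 -m creep '6.5 3.6 -4.9 0 0 0 0; 6.5 7.2 -9.8 0 0 0 0; 6.5 10.8 -14.7 0 0 0 0; 6.5 14.4 -19.6 0 0 0 0; 6.5 18 -24.4 0 0 0 0'; python3 -m creep '6.5 1.7 -2.3 0 0 0 0; 6.5 1.7 -2.3 0 0 0 0;6.5 1.7 -2.3 0 0 0 0' ; python3 - <<'E'
from h import *
st();go(.488,-.04,.25,6.6)
C=cam('wrist'); snap('wrist','w1')
im=cv2.imread('pics/w1.png')
# predicted seat corners
c,s=np.cos(np.radians(6.6)),np.sin(np.radians(6.6))
P=[(.4882+c*a-s*b,-.0402+s*a+c*b,.08) for a,b in((.027,.021),(-.027,.021),(-.027,-.021),(.027,-.021))]
print(np.round(proj('wrist',P,C),1)); import pickle; pickle.dump(C,open('C1.pkl','wb'))
E
```

```text
clock: 1.4
position: [0.4734, -0.065, 0.2488]
ee_rot: [3.136, 0.18, 0.001]
force: [1.0, -0.9, -0.1]
width: 0.708
gripper_force: 0.0
clock: 1.78
position: [0.4865, -0.0428, 0.2484]
ee_rot: [3.136, 0.18, -0.001]
force: [-0.2, -0.8, 0.2]
width: 0.708
gripper_force: 0.0
t 1.77 pos [ 0.4865 -0.0428  0.2484] yaw 6.56 tiltz [-9.e-04 -6.e-04 -1.e+00] F [-0.23 -0.82  0.24] T [ 0.029  0.004 -0.027] w 0.7081 gf 0.0 j7 -1.57
shift [ 0.18 -0.26 -0.16] turn [ 0.03  0.05 -0.04] dist mm 3.6
[[297.8 156.3]
 [298.9 211.4]
 [341.7 211.4]
 [342.5 156.3]]
```

View pics/w1.png

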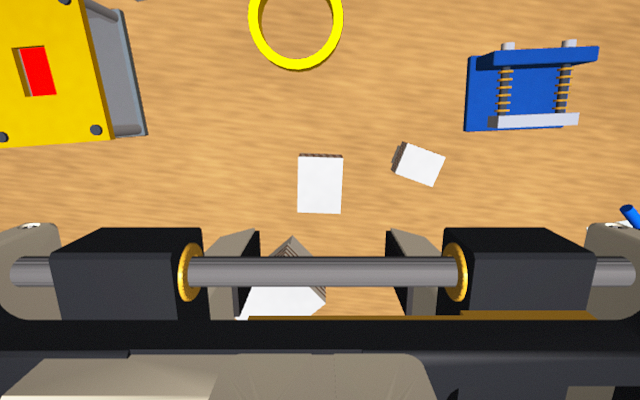

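The wrist view agrees with the fit: predicted seat corners (298,156)–(342,211), seen (298,156)–(343,213). Descending.

```bash
python3 -m creep '6.5 0.15 -0.26 5 0 0 0; 6.5 0.15 -0.26 10 0 0 0; 6.5 0.15 -0.26 14 0 0 0; 6.5 0.15 -0.26 16.5 0 0 0;6.5 0.15 -0.26 18.1 0 0 0'; python3 -m creep '6.5 0 0 0 0 0 0; 3.5 0 0 0 0 0 0; 3.5 0 0 0 0 0 0; 3.5 0 0 0 0 0 0; 3.5 0 0 0 0 0 0' 45;  python3 -c "
from h import *
st();go(.488,-.04,.067,6.6)"
```

```text
clock: 2.45
position: [0.4874, -0.0406, 0.0666]
ee_rot: [3.136, 0.178, -0.002]
force: [0.1, 0.3, 1.0]
width: 0.708
gripper_force: 0.0
clock: 3.08
position: [0.4888, -0.0392, 0.0684]
ee_rot: [3.136, 0.181, 0.002]
force: [-0.9, -0.3, 7.4]
width: 0.459
gripper_force: 44.6
t 3.08 pos [ 0.4888 -0.0392  0.0684] yaw 6.6 tiltz [ 1.4e-03 -2.0e-04 -1.0e+00] F [-0.91 -0.29  7.37] T [0.012 0.204 0.016] w 0.4592 gf 44.6 j7 -1.7
shift [-0.08  0.07  0.14] turn [ 0.02 -0.08 -0.  ] dist mm 1.8
```

```bash
python3 -m creep '3.5 0 0 -1 0 0 0; 3.5 0 0 -4 0 0 0; 3.5 0 0 -8 0 0 0; 3.5 0 0 -9 0 0 0;3.5 0 0 -9 0 0 0'; python3 - <<'E'
from h import *
st(); snap('side','s2'); snap('scene','sc2')
a=cv2.resize(cv2.imread('pics/side0.png')[160:340,180:470],None,fx=2.7,fy=2.7)
crop('side0','g',385,240,465,312,1)
t=[]
for n,x,y in(('s2',250,130),('sc2',270,80)):
    im=cv2.imread('pics/'+n+'.png')[y:y+140,x:x+130]; t.append(cv2.resize(im,None,fx=3,fy=3,interpolation=cv2.INTER_CUBIC))
cv2.imwrite('pics/c4.png',np.hstack(t))
E
```

```text
clock: 3.7
position: [0.4883, -0.0393, 0.1581]
ee_rot: [3.136, 0.181, 0.002]
force: [-0.2, 0.4, -2.0]
width: 0.458
gripper_force: 44.6
t 3.7 pos [ 0.4883 -0.0393  0.1581] yaw 6.59 tiltz [ 1.2e-03 -3.0e-04 -1.0e+00] F [-0.19  0.4  -2.04] T [0.031 0.048 0.   ] w 0.458 gf 44.6 j7 -1.63
```

View pics/c4.png

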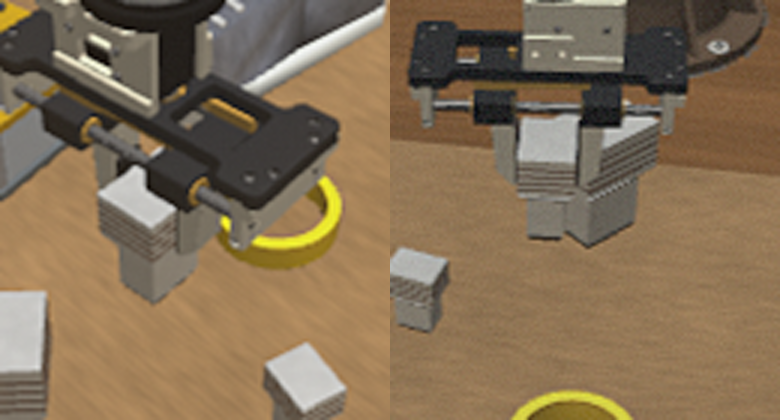

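Heel is held upright (side tile (150,240), scene tile (550,180)). I'll refine gauge and window from the earlier wrist image.

```bash
python3 - <<'E'
from h import *
im=cv2.imread('pics/w1.png')
a=cv2.resize(im[35:135,460:600],None,fx=5,fy=5,interpolation=cv2.INTER_CUBIC)
b=cv2.resize(im[25:125,0:70],None,fx=5,fy=5,interpolation=cv2.INTER_CUBIC)
a=cv2.resize(im[35:135,460:600],None,fx=5,fy=5,interpolation=cv2.INTER_CUBIC)[:,:450+200]
b=cv2.resize(im[25:125,10:70],None,fx=5,fy=5,interpolation=cv2.INTER_CUBIC)
cv2.imwrite('pics/c5.png',np.hstack([a[:,:490-0] if False else cv2.resize(im[95:135,460:620],None,fx=5,fy=5,interpolation=cv2.INTER_CUBIC)[:, :800]]) if False else np.vstack([cv2.resize(im[100:140,465:605],None,fx=5,fy=5,interpolation=cv2.INTER_CUBIC),np.hstack([cv2.resize(im[35:107,0:140],None,fx=5,fy=5,interpolation=cv2.INTER_CUBIC)])]))
E
```

```text
(no output)
```

View pics/c5.png

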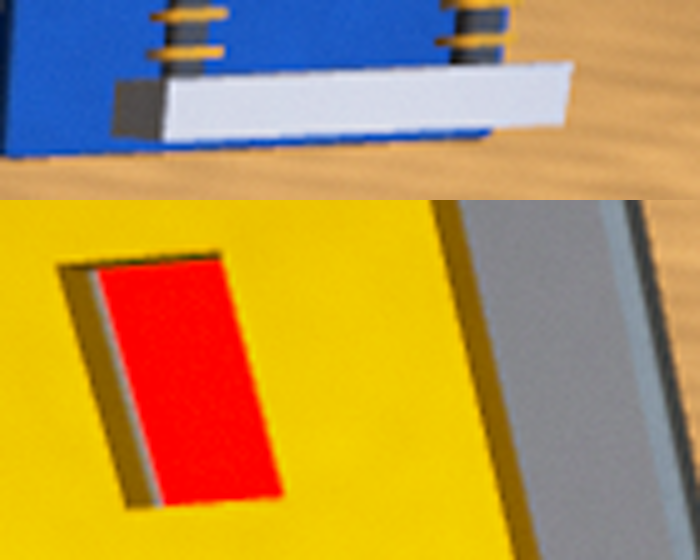

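```bash
python3 - <<'E'
exec(open('fit2.py').read().split("t=lambda")[0])
import pickle
C['scene']=pickle.load(open('C1.pkl','rb'))   # wrist stored under a slot
t=lambda ox,oy,L:[(ox+u/5,oy+v/5) for u,v in L]
q=lambda ox,oy,L:[(ox+u/4,oy+v/4) for u,v in L]
rect({'scene':t(465,100,[(168,78),(573,63),(566,124),(163,142)]),'side':q(385,240,[(67,102),(52,120),(222,207),(230,187)])},.012,.08,.049,'bar w')
rect({'scene':t(0,35,[(58,65),(218,53),(284,297),(127,307)]),'side':q(205,125,[(181,80),(215,97),(172,131),(135,112)])},.042,.03,.072,'win w')
st()
E
```

```text
bar w ['scene'] [ 0.5724 -0.2517] yaw 9.0 rms px 0.38
bar w ['side'] [ 0.5722 -0.2509] yaw 11.3 rms px 0.39
bar w ['scene', 'side'] [ 0.5724 -0.2514] yaw 9.4 rms px 0.56
win w ['scene'] [0.5604 0.2283] yaw 10.6 rms px 0.45
win w ['side'] [0.56   0.2223] yaw 11.6 rms px 0.58
win w ['scene', 'side'] [0.5607 0.2278] yaw 10.7 rms px 1.03
t 3.8 pos [ 0.4874 -0.0393  0.1568] yaw 6.59 tiltz [-1.6e-03 -1.0e-04 -1.0e+00] F [ 0.17 -0.07 -1.  ] T [ 0.02   0.08  -0.022] w 0.461 gf 44.6 j7 -1.63
```

```bash
python3 -c "
from h import *
go(.522,-.259,.157,99.7)"
```

```text
shift [ 9.100e-01  2.222e+01 -2.000e-02] turn [-8.000e-02  7.000e-02 -9.311e+01] dist mm 222.4
```

```bash
python3 -m creep '3.5 0 2.5 0 0 0 -10; 3.5 0.2 5 0 0 0 -20; 3.5 0.4 7.5 0 0 0 -30; 3.5 0.4 10 0 0 0 -40;3.5 0.5 12.5 0 0 0 -50';python3 -c "
from h import *
st();go(.522,-.259,.157,99.7)"
```

```text
clock: 4.42
position: [0.5067, -0.1634, 0.1562]
ee_rot: [-2.76, -1.497, 0.003]
force: [-0.3, -0.3, -0.9]
width: 0.459
gripper_force: 44.6
t 4.42 pos [ 0.5067 -0.1634  0.1562] yaw 56.94 tiltz [-0.0025  0.001  -1.    ] F [-0.26 -0.34 -0.88] T [ 0.008 -0.052  0.004] w 0.459 gf 44.6 j7 -0.61
shift [-7.18  6.5  -0.1 ] turn [-1.600e-01 -3.000e-02 -4.276e+01] dist mm 96.8
```

```bash
python3 -m creep '3.5 -1.6 1.4 0 0 0 -10; 3.5 -3.2 2.8 0 0 0 -20; 3.5 -4.8 4.2 0 0 0 -30; 3.5 -6.4 5.6 0 0 0 -40;3.5 -7.2 6.5 0 0 0 -42.8'; python3 -m creep '3.5 0 0 0 0 0 0;3.5 0 0 0 0 0 0;3.5 0 0 0 0 0 0'; python3 -c "
from h import *
st();go(.5319,-.2574,.082,99.7)"
```

```text
clock: 5.05
position: [0.5211, -0.2599, 0.1557]
ee_rot: [-2.028, -2.396, 0.001]
force: [-0.5, 0.6, -1.5]
width: 0.46
gripper_force: 44.6
clock: 5.42
position: [0.522, -0.2577, 0.1575]
ee_rot: [-2.031, -2.396, 0.0]
force: [0.2, -0.3, -1.9]
width: 0.457
gripper_force: 44.6
t 5.42 pos [ 0.522  -0.2577  0.1575] yaw 99.43 tiltz [-5.e-04  3.e-04 -1.e+00] F [ 0.22 -0.33 -1.85] T [-0.049 -0.053  0.027] w 0.4574 gf 44.6 j7 0.19
shift [-0.14  0.98  7.55] turn [-0.02 -0.02 -0.27] dist mm 76.2
```

```bash
python3 -m creep '3.5 -0.1 0 3 0 0 -0.2; 3.5 -0.1 0 6 0 0 -0.2; 3.5 -0.1 0 7.5 0 0 -0.2; 3.5 -0.1 1 7.5 0 0 -0.2;3.5 -0.1 1 7.5 0 0 -0.2'; python3 - <<'E'
from h import *
st()
f=np.array([.5664,-.2515]);g=np.array([.986,.168])
s=telemetry.observe();d=(np.array(s['position'][:2])-f); print('along',d@g,'lat',d@[-g[1],g[0]])
E
```

```text
clock: 6.05
position: [0.5342, -0.2575, 0.0839]
ee_rot: [2.025, 2.399, 0.003]
force: [0.8, 0.5, -1.1]
width: 0.458
gripper_force: 44.6
t 6.05 pos [ 0.5342 -0.2575  0.0839] yaw 99.65 tiltz [ 2.7e-03 -1.0e-04 -1.0e+00] F [ 0.8   0.5  -1.13] T [-0.045 -0.096 -0.022] w 0.4576 gf 44.6 j7 0.13
along -0.03274603432013164 lat -0.0004812954880014969
```

```bash
cat > ff.py <<'E'
from h import *
import sys
fx,fy,yaw=.5664,-.2515,9.7
f=np.array([fx,fy]);g=np.array([np.cos(np.radians(yaw)),np.sin(np.radians(yaw))])
F=[];A=[]
for k in range(8):
    im=vision.get_image('side'if k%2 else'scene'); s=telemetry.observe(); F.append(s['force']);d=np.array(s['position'][:2])-f; A.append((d@g,d@[-g[1],g[0]],s['position'][2]))
    cv2.imwrite('pics/f_%s_%s.png'%(sys.argv[1],'side'if k%2 else'scene'),im[:,:,::-1])
F=np.array(F);print('Fg',np.round((F[:,:2]@g),2),'mean',(F[:,:2]@g).mean().round(2),'Fz',F[:,2].mean().round(2),'along,lat,z mm',np.round(np.mean(A,0)*1e3,2)); st()
E
python3 ff.py a; python3 -m creep '3.5 0 0.7 0 0 0 0;3.5 0 1.4 0 0 0 0;3.5 0 1.9 0 0 0 0;3.5 0 2.1 0 0 0 0;3.5 0 2.1 0 0 0 0' ; python3 ff.py b
```

```text
Fg [-0.94 -0.7   0.1  -0.28 -0.62  0.36  0.1  -0.36] mean -0.29 Fz -1.44 along,lat,z mm [-34.4   -0.84  83.45]
t 6.45 pos [ 0.5321 -0.2582  0.083 ] yaw 99.59 tiltz [ 2.e-04 -3.e-04 -1.e+00] F [-0.33 -0.2  -0.86] T [-0.013 -0.101  0.005] w 0.4607 gf 44.6 j7 0.13
clock: 7.08
position: [0.5528, -0.2544, 0.0826]
ee_rot: [-2.027, -2.399, 0.0]
force: [0.8, -0.2, -1.3]
width: 0.459
gripper_force: 44.5
Fg [-0.14 -0.82 -0.59 -0.74 -1.41  0.12 -0.71  0.57] mean -0.46 Fz -1.32 along,lat,z mm [-14.09  -0.71  82.66]
t 7.47 pos [ 0.5528 -0.2546  0.0827] yaw 99.59 tiltz [-0.e+00 -1.e-04 -1.e+00] F [ 0.71 -0.81 -1.73] T [-0.006  0.01   0.022] w 0.4504 gf 44.6 j7 0.12
```

```bash
python3 -m creep '3.5 0 0.2 0 0 0 0;3.5 0 0.4 0 0 0 0;3.5 0 0.5 0 0 0 0;3.5 0 0.5 0 0 0 0' ; python3 ff.py c; cat > bar.py <<'E'
from h import *
import sys
C=cam('scene')
# bar top's far(front)/near edges and back face in scene, ends of bar left part
A=cv2.imread('pics/f_a_scene.png'); 
def tm(n,box,f):
    x0,y0,x1,y1=box; B=cv2.imread('pics/f_%s_%s.png'%(f,n)); A=cv2.imread('pics/f_a_%s.png'%n)
    T=cv2.resize(A[y0:y1,x0:x1],None,fx=8,fy=8,interpolation=cv2.INTER_CUBIC); S=cv2.resize(B[y0-6:y1+8,x0-5:x1+6],None,fx=8,fy=8,interpolation=cv2.INTER_CUBIC)
    m=cv2.matchTemplate(S,T,cv2.TM_CCOEFF_NORMED); _,v,_,l=cv2.minMaxLoc(m); return l[0]/8-5,l[1]/8-6,round(v,3)
P=np.array([.5723,-.2505,.045]);g=np.array([.986,.168,0])
for f in sys.argv[1:]:
    for n,bs in (('scene',((203,180,214,189),(230,180,244,189),(206,180,244,189))),('side',((396,264,406,280),(430,288,442,300)))):
        u=proj(n,[P,P+.005*g]); print(f,n,'px for 5mm',np.round(u[1]-u[0],2),[tm(n,b,f) for b in bs])
E
python3 bar.py b c
```

```text
clock: 7.98
position: [0.5578, -0.2538, 0.0827]
ee_rot: [-2.028, -2.399, 0.0]
force: [-1.5, -1.1, -0.5]
width: 0.455
gripper_force: 44.5
Fg [-1.69 -1.22 -1.68 -1.85 -1.45 -0.86 -2.17 -1.68] mean -1.57 Fz -0.81 along,lat,z mm [-8.97 -0.81 82.7 ]
t 8.38 pos [ 0.5577 -0.2538  0.0827] yaw 99.59 tiltz [-1.e-04 -1.e-04 -1.e+00] F [-1.71  0.06 -1.82] T [-0.17   0.367  0.027] w 0.4576 gf 44.5 j7 0.11
b scene px for 5mm [-0.28  1.48] [(0.0, 0.0, 0.991), (-0.25, 0.125, 0.968), (-0.125, 0.0, 0.965)]
b side px for 5mm [ 1.22 -1.93] [(6.0, -6.0, 0.489), (0.0, -0.125, 0.968)]
c scene px for 5mm [-0.28  1.48] [(-0.375, 1.5, 0.97), (-0.5, 1.625, 0.961), (-0.5, 1.625, 0.958)]
c side px for 5mm [ 1.22 -1.93] [(-0.125, 4.875, 0.237), (1.25, -2.25, 0.963)]
```

Bar moved about 5 mm by both views and the force agrees. Retreating and making the quarter turn.

```bash
python3 -m creep '3.5 0 -1 0 0 0 0;3.5 0 -2.5 0 0 0 0;3.5 0 -4 0 0 0 0; 3.5 0 -4.2 0 0 0 10;3.5 0 -4.2 0 0 0 20'; python3 -m creep '3.5 0 0 0 0 0 10;3.5 0 0 0 0 0 20;3.5 0 0 0 0 0 30;3.5 0 0 0 0 0 40;3.5 0 0 0 0 0 50'; python3 -m creep '3.5 0 0 0 0 0 10;3.5 0 0 0 0 0 20;3.5 0 0 0 0 0 20;3.5 0 0 0 0 0 20';  python3 ff.py d; python3 - <<'E'
from h import *
p=np.array([.5664,-.2515])-.023*np.array([.986,.168]); go(p[0],p[1],.0825,9.6)
E
python3 bar.py d
```

```text
clock: 9.0
position: [0.515, -0.2613, 0.0828]
ee_rot: [-2.42, -2.003, 0.0]
force: [0.6, 0.2, -1.2]
width: 0.457
gripper_force: 44.6
clock: 9.62
position: [0.5155, -0.261, 0.0829]
ee_rot: [3.04, 0.793, 0.0]
force: [0.7, 0.8, -1.7]
width: 0.458
gripper_force: 44.6
clock: 10.12
position: [0.516, -0.2608, 0.0828]
ee_rot: [3.13, 0.269, -0.0]
force: [-0.6, 0.2, -0.8]
width: 0.455
gripper_force: 44.6
Fg [-0.8   0.08 -0.16  0.57 -0.09  0.32 -0.18 -0.74] mean -0.13 Fz -1.26 along,lat,z mm [-51.    -0.72  82.72]
t 10.53 pos [ 0.5164 -0.2608  0.0827] yaw 9.62 tiltz [ 0.  0. -1.] F [-0.73 -0.14 -2.16] T [-0.015 -0.023  0.026] w 0.4585 gf 44.6 j7 -1.15
shift [ 2.79 -0.08  0.02] turn [-0.   -0.    0.02] dist mm 27.9
d scene px for 5mm [-0.28  1.48] [(0.0, 0.0, 0.992), (-0.125, 0.0, 0.975), (-0.125, 0.0, 0.981)]
d side px for 5mm [ 1.22 -1.93] [(5.0, -6.0, 0.695), (2.0, 8.0, 0.436)]
```

```bash
python3 -m creep '3.5 1.2 0 0 0 0 0;3.5 2.4 0 0 0 0 0;3.5 3 0 0 0 0 0; 3.5 3.4 0 0 0 0 0;3.5 3.4 0 0 0 0 0'; python3 ff.py e; python3 bar.py e
```

```text
clock: 11.15
position: [0.5498, -0.2548, 0.0825]
ee_rot: [-3.13, -0.263, 0.001]
force: [-0.9, 0.7, -1.4]
width: 0.46
gripper_force: 44.5
Fg [-1.75 -0.71 -1.25 -0.16 -1.36 -1.27 -1.03 -0.04] mean -0.95 Fz -1.72 along,lat,z mm [-17.25  -0.71  82.62]
t 11.55 pos [ 0.5497 -0.2552  0.0827] yaw 9.58 tiltz [-2.e-04 -1.e-04 -1.e+00] F [-0.01 -0.18 -2.62] T [-0.001  0.268  0.042] w 0.4605 gf 44.6 j7 -1.18
e scene px for 5mm [-0.28  1.48] [(-0.125, 0.5, 0.984), (-0.25, 0.625, 0.92), (-0.125, 0.625, 0.952)]
e side px for 5mm [ 1.22 -1.93] [(0.625, 8.0, 0.642), (0.25, 0.625, 0.502)]
```

```bash
python3 -m creep '3.5 0.2 0 0 0 0 0;3.5 0.3 0 0 0 0 0;3.5 0.3 0 0 0 0 0;3.5 0.3 0 0 0 0 0'; python3 ff.py f; python3 bar.py f
```

```text
clock: 12.05
position: [0.5528, -0.2546, 0.0827]
ee_rot: [3.131, 0.263, -0.0]
force: [-1.4, -1.8, -1.5]
width: 0.456
gripper_force: 44.6
Fg [-1.16 -1.54 -1.5  -1.95 -1.67 -1.8  -1.62 -1.45] mean -1.59 Fz -1.29 along,lat,z mm [-13.91  -0.8   82.73]
t 12.45 pos [ 0.5529 -0.2546  0.0827] yaw 9.59 tiltz [-0.e+00 -1.e-04 -1.e+00] F [-1.27 -1.19 -2.  ] T [-0.164  0.37   0.041] w 0.4552 gf 44.6 j7 -1.18
f scene px for 5mm [-0.28  1.48] [(-0.375, 1.5, 0.972), (-0.375, 1.625, 0.915), (-0.375, 1.625, 0.949)]
f side px for 5mm [ 1.22 -1.93] [(3.375, 8.0, 0.815), (1.0, -1.0, 0.537)]
```

Second push was the same, about 5.2 mm on a narrow side. Now retreat, lift and move to the guard.

```bash
python3 -m creep '3.5 -1 0 0 0 0 0;3.5 -2.5 0 0 0 0 0;3.5 -4 0 0 0 0 0; 3.5 -4 0 -5 0 0 0;3.5 -4 0 -11 0 0 0'; python3 -c "
from h import *
st();go(.492,.215,.20,10.6)"; python3 bar.py f | head -0
```

```text
clock: 13.08
position: [0.5114, -0.2613, 0.193]
ee_rot: [-3.129, -0.262, 0.004]
force: [1.0, -0.3, -0.5]
width: 0.455
gripper_force: 44.6
t 13.07 pos [ 0.5114 -0.2613  0.193 ] yaw 9.56 tiltz [-0.0027  0.001  -1.    ] F [ 1.04 -0.32 -0.52] T [-0.017 -0.081  0.023] w 0.4547 gf 44.6 j7 -1.12
shift [  5.99 -47.29  -0.64] turn [-0.08  0.14 -1.04] dist mm 476.7Exception ignored on flushing sys.stdout:
BrokenPipeError: [Errno 32] Broken pipe
```

```bash
python3 -m creep '3.5 0.6 -5 -0.6 0 0 0;3.5 1.2 -10 -0.6 0 0 -0.5;3.5 1.8 -15 -0.6 0 0 -1; 3.5 2.4 -20 -0.6 0 0 -1;3.5 3 -25 -0.6 0 0 -1';python3 -m creep '3.5 0.6 -5 0 0 0 0;3.5 1.2 -10 0 0 0 0;3.5 1.8 -15 0 0 0 0; 3.5 2.4 -20 0 0 0 0;3.5 2.9 -22.3 0 0 0 0'; python3 -m creep '3.5 0 0 0 0 0 0;3.5 0 0 0 0 0 0;3.5 0 0 0 0 0 0'; python3 - <<'E'
from h import *
import pickle
st(); pickle.dump(cam('wrist'),open('C2.pkl','wb')); snap('wrist','w2'); C=pickle.load(open('C2.pkl','rb'))
yaw=np.radians(10.6);g=np.array([np.cos(yaw),np.sin(yaw)]);h=np.array([-g[1],g[0]])
P=[np.r_[np.array([.561,.2278])+a*g*.021+b*h*.015,.072] for a,b in((1,1),(-1,1),(-1,-1),(1,-1))]
u=proj('wrist',P,C); print(np.round(u,1)); c=u.mean(0).astype(int)
x0,y0=max(c[0]-80,0),max(c[1]-60,0); print('crop',x0,y0); crop('w2','c6',x0,y0,x0+160,y0+120,5)
E
```

```text
clock: 13.7
position: [0.5004, -0.0088, 0.1989]
ee_rot: [3.128, 0.289, 0.001]
force: [1.0, -0.1, -1.1]
width: 0.459
gripper_force: 44.6
clock: 14.32
position: [0.4875, 0.2174, 0.1989]
ee_rot: [-3.127, -0.295, -0.0]
force: [0.1, -0.4, -0.8]
width: 0.459
gripper_force: 44.6
clock: 14.7
position: [0.489, 0.2132, 0.1987]
ee_rot: [3.128, 0.287, -0.0]
force: [-0.3, 0.2, -1.7]
width: 0.453
gripper_force: 44.6
t 14.7 pos [0.489  0.2132 0.1987] yaw 10.48 tiltz [ 0.e+00 -8.e-04 -1.e+00] F [-0.3   0.21 -1.67] T [-0.012 -0.014  0.025] w 0.4534 gf 44.6 j7 -2.06
[[301.5  77.7]
 [302.4 133.6]
 [340.  133.6]
 [340.7  77.7]]
crop 241 45
```

View pics/c6.png

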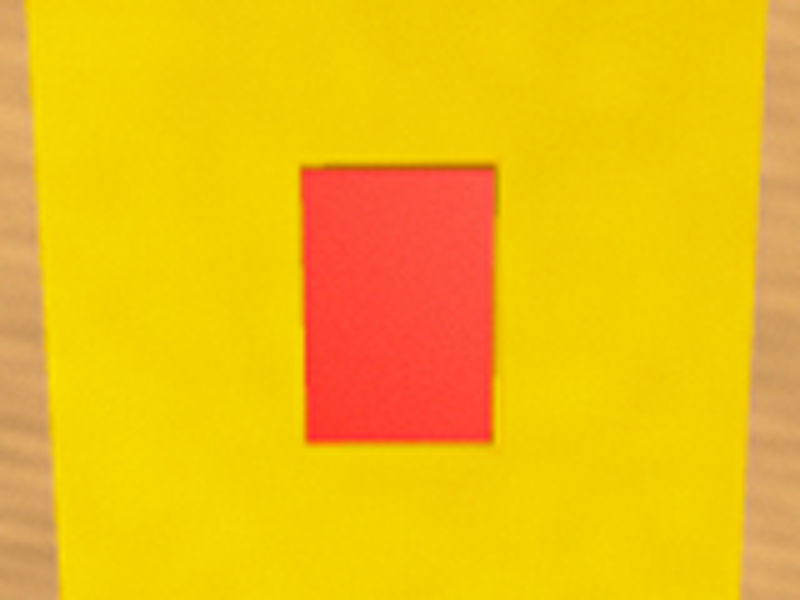

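Window corners seen at px (301,78),(340,78),(340,134),(302,134), matching the prediction for (0.561,0.2278), yaw 10.6 to within 0.5 px.

```bash
cat > av.py <<'E'
from h import *
import sys
p=[];r=[];F=[];T=[]
for k in range(8):
    vision.get_image('side'); s=telemetry.observe();p.append(s['position']);r.append(s['ee_rot'] if s['ee_rot'][0]>0 else (-np.array(s['ee_rot'])).tolist());F.append(s['force']);T.append(s['ft_torque'])
p=np.mean(p,0); d=p-[.5607,.2278,0]; y=np.radians(10.6); g=np.array([np.cos(y),np.sin(y)])
m=R.from_rotvec(s['ee_rot'])
print('t',s['clock'],'p',np.round(p,4),'err toolx,y mm',np.round([1e3*d[:2]@g,1e3*d[:2]@[g[1],-g[0]]],2),'F',np.round(np.mean(F,0),2),'T',np.round(np.mean(T,0),3),'w',s['width']); st()
E
python3 -m creep '3.5 3.5 0 0 0 0 0;3.5 7.3 -0.1 0 0 0 -0.1;3.5 7.3 -0.1 0 0 0 -0.1;3.5 7.3 -0.1 0 0 0 -0.1;3.5 7.3 -0.1 4 0 0 -0.1'; python3 av.py
```

```text
clock: 15.38
position: [0.5615, 0.2301, 0.1612]
ee_rot: [-3.126, -0.293, -0.009]
force: [-0.7, 0.0, -1.4]
width: 0.458
gripper_force: 44.6
t 15.775 p [0.5595 0.2288 0.1584] err toolx,y mm [-0.99 -1.22] F [-0.23 -0.35 -1.79] T [-0.02   0.048 -0.007] w 0.4582913737440055
t 15.78 pos [0.5609 0.2296 0.1602] yaw 10.7 tiltz [ 2.e-03  9.e-04 -1.e+00] F [-0.81 -0.43 -1.47] T [0.009 0.024 0.011] w 0.4583 gf 44.6 j7 -2.04
```

```bash
python3 -m creep '3.5 0.05 0.1 0 0 0 0;3.5 0.05 0.1 0 0 0 0;3.5 0.05 0.1 0 0 0 0;3.5 0.05 0.1 0 0 0 0;3.5 0.05 0.1 0 0 0 0'; python3 av.py
```

```text
clock: 16.4
position: [0.5611, 0.2283, 0.1587]
ee_rot: [3.128, 0.293, -0.0]
force: [-0.4, 0.3, -1.5]
width: 0.459
gripper_force: 44.6
t 16.8 p [0.5611 0.2283 0.1587] err toolx,y mm [ 0.47 -0.46] F [-0.05  0.09 -0.8 ] T [0.012 0.019 0.004] w 0.4537571095534922
t 16.8 pos [0.5611 0.2283 0.1587] yaw 10.7 tiltz [-0. -0. -1.] F [ 0.19 -0.36 -0.75] T [ 0.039 -0.005  0.023] w 0.4538 gf 44.6 j7 -2.04
```

```bash
python3 -m creep '3.5 -0.04 0.05 0.7 0 0 0;3.5 -0.04 0.05 1.4 0 0 0;3.5 -0.04 0.05 1.8 0 0 0;3.5 -0.04 0.05 2.1 0 0 0;3.5 -0.04 0.05 2.3 0 0 0'; python3 av.py
```

```text
clock: 17.42
position: [0.5608, 0.2278, 0.1355]
ee_rot: [3.128, 0.293, -0.0]
force: [-0.2, -0.0, -1.1]
width: 0.457
gripper_force: 44.6
t 17.825 p [0.5608 0.2278 0.1358] err toolx,y mm [0.14 0.01] F [ 0.03 -0.04 -1.03] T [ 0.002 -0.004 -0.004] w 0.4568743632222071
t 17.82 pos [0.5608 0.2278 0.1359] yaw 10.7 tiltz [ 2.e-04  1.e-04 -1.e+00] F [ 0.96  0.27 -0.61] T [-0.013  0.013  0.017] w 0.4569 gf 44.6 j7 -2.05
```

```bash
python3 -m creep '3.5 0 0 0.3 0 0 -0.1;3.5 0 0 0.6 0 0 -0.1;3.5 0 0 0.9 0 0 -0.1;3.5 0 0 1.2 0 0 -0.1;3.5 0 0 1.2 0 0 -0.1'; python3 av.py
```

```text
clock: 18.45
position: [0.5611, 0.2278, 0.1235]
ee_rot: [-3.128, -0.296, -0.001]
force: [3.8, 1.4, -3.5]
width: 0.455
gripper_force: 44.5
t 18.85 p [0.561  0.2278 0.1236] err toolx,y mm [0.34 0.05] F [ 4.59  1.67 -4.24] T [ 0.4   -1.289  0.059] w 0.4550660654922409
t 18.85 pos [0.561  0.2278 0.1237] yaw 10.8 tiltz [ 4.e-04  1.e-04 -1.e+00] F [ 3.98  1.12 -4.84] T [ 0.411 -1.365  0.067] w 0.4551 gf 44.5 j7 -2.05
```

```bash
python3 -m creep '3.5 0.06 0 0 0 0 0;3.5 0.1 0 0 0 0 0;3.5 0.1 0 0 0 0 0;3.5 0.1 0 0 0 0 0'; python3 av.py
```

```text
clock: 19.35
position: [0.5615, 0.2279, 0.1237]
ee_rot: [3.127, 0.296, -0.001]
force: [2.3, 0.8, -2.1]
width: 0.459
gripper_force: 44.5
t 19.75 p [0.5615 0.2279 0.1236] err toolx,y mm [0.78 0.06] F [ 0.89  0.84 -2.08] T [ 0.175 -0.294  0.015] w 0.45657844904521394
t 19.75 pos [0.5615 0.2279 0.1237] yaw 10.8 tiltz [-4.e-04 -2.e-04 -1.e+00] F [ 0.75  0.73 -2.26] T [ 0.179 -0.161 -0.039] w 0.4566 gf 44.5 j7 -2.05
```

```bash
python3 -m creep '3.5 0.08 0 0 0 0 0;3.5 0.08 0 0.2 0 0 0;3.5 0.08 0 0.4 0 0 0;3.5 0.08 0 0.5 0 0 0;3.5 0.08 0 0.5 0 0 0'; python3 av.py;  python3 -m creep '3.5 0 0 0.2 0 0 0;3.5 0 0 0.4 0 0 0;3.5 0 0 0.6 0 0 0;3.5 0 0 0.7 0 0 0;3.5 0 0 0.7 0 0 0'; python3 av.py
```

```text
clock: 20.38
position: [0.5625, 0.2281, 0.1186]
ee_rot: [3.128, 0.296, -0.0]
force: [-0.0, -0.1, -0.6]
width: 0.456
gripper_force: 44.6
t 20.775 p [0.5625 0.2281 0.1187] err toolx,y mm [1.84 0.06] F [-0.17  0.31 -1.01] T [ 0.046  0.04  -0.006] w 0.45463711119916295
t 20.77 pos [0.5625 0.2281 0.1187] yaw 10.8 tiltz [-0. -0. -1.] F [0.27 1.32 0.05] T [ 0.024  0.045 -0.011] w 0.4546 gf 44.6 j7 -2.06
clock: 21.4
position: [0.5627, 0.2282, 0.1118]
ee_rot: [-3.128, -0.296, -0.0]
force: [-1.4, -1.4, 4.8]
width: 0.457
gripper_force: 44.6
t 21.8 p [0.5627 0.2282 0.1118] err toolx,y mm [2.   0.02] F [-0.74 -0.77  4.58] T [-0.099  0.186  0.002] w 0.4536725992789212
t 21.8 pos [0.5626 0.2281 0.1118] yaw 10.8 tiltz [ 2.e-04  1.e-04 -1.e+00] F [-0.64  0.    4.72] T [-0.071  0.168 -0.013] w 0.4537 gf 44.6 j7 -2.06
```

```bash
python3 -m creep '3.5 0 0 0.2 0 0 0;3.5 0 0 0.4 0 0 0;3.5 0 0 0.5 0 0 0;3.5 0 0 0.5 0 0 0;3.5 0 0 0.5 0 0 0'; python3 av.py; python3 - <<'E'
from h import *
snap('side','s9');snap('scene','sc9'); t=[]
for n,x,y in(('s9',200,70),('sc9',380,110)):
    im=cv2.imread('pics/'+n+'.png')[y:y+140,x:x+130]; t.append(cv2.resize(im,None,fx=3,fy=3,interpolation=cv2.INTER_CUBIC))
cv2.imwrite('pics/c9.png',np.hstack(t))
E
```

```text
clock: 22.42
position: [0.5627, 0.2282, 0.1069]
ee_rot: [-3.128, -0.295, -0.001]
force: [-1.0, -0.8, 6.5]
width: 0.454
gripper_force: 44.6
t 22.825 p [0.5627 0.2282 0.107 ] err toolx,y mm [2.01 0.  ] F [-0.95 -0.98  6.25] T [-0.158  0.264  0.017] w 0.45684226402400396
t 22.82 pos [0.5627 0.2282 0.107 ] yaw 10.8 tiltz [ 4.e-04  1.e-04 -1.e+00] F [-1.21 -1.12  6.46] T [-0.187  0.288 -0.01 ] w 0.4568 gf 44.6 j7 -2.06
```

View pics/c9.png

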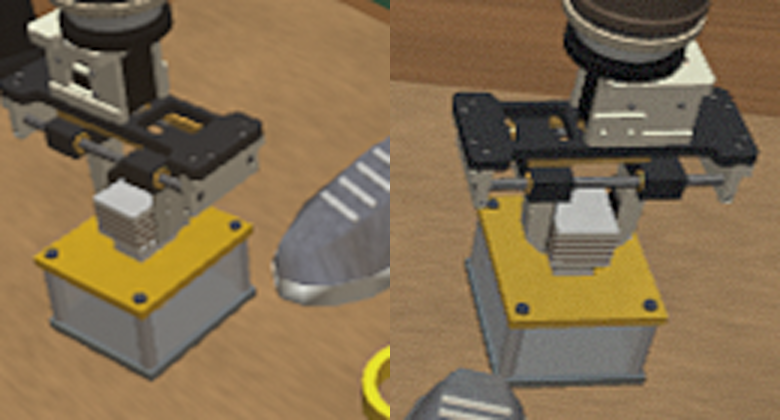

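The heel sits in the window (side tile (125,220), scene tile (585,235)). The spring force is about 7.6 N and the height gives about 1 cm of press. Handing in.

```bash
python3 -c "
from cell import job
print(job.sign_off())"
```

```text
the job is handed in; nothing more can be done
None
```

I pushed the heel's broad side and then a narrow side against the gauge bar, about 5 mm each time, then passed it through the guard window. I handed in at about 23 s with the heel still gripped and the red plate pressed down about 1 cm. The tape roll, bottle and shoe were never in the arm's path, though I did no separate end check on them.

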